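# Put the tin on the tray and slide it under the counter riser

### The job

Set the flat tin down in the blue tray without dropping it, then slide the tray under the low counter riser until it is all the way in and square against the stop at the back. Neither the tray nor the tin may bump the underside of the riser, and leave the spice jars on top and the kitchen timer undisturbed.

Things in the scene. Friction and masses are not known exactly. Their poses are not given: they have to be found in the camera images.
- riser: fixed low counter riser, white sides, dark wooden top. Origin on the worktop at the middle of the front opening; x runs into the bay, y across it, z up. Bay 190 mm wide (y -95 to 95), 46 mm high, its floor is the worktop; side panels 18 mm thick, 135 mm deep; a white stop rail across the back, 36 mm high, has its front face at x = 115 mm
- riser_top: dark wooden top board fixed on the riser, 140 x 236 x 18 mm; underside 46 mm, top 64 mm over the worktop; x -2.5 to 137.5 mm. Origin above the riser's origin at the height of the underside; axes as the riser
- tray: loose shallow blue tray, about 0.5 kg, flat on the worktop before the riser, not lined up. Origin under the middle of the pan; handle towards -x, rear edge (goes in first) at x = 52.5 mm. Pan 105 (x) by 170 (y) mm, floor 4 mm, lips 4 mm thick, 10 mm high. A tongue 34 mm wide, 6 mm thick leads to the handle. Fully in, the pan's front edge is 10 mm inside the riser; the handle stays outside
- tray_handle (a point): grip point on the tray's upright wooden handle block, which is 16 mm wide (y), 26 mm long (x), top 44 mm over the worktop; the point is on its middle line, 30 mm above the tray's underside, 110 mm from the tray's origin towards -x; axes as the tray
- tin: loose flat oblong tin, turquoise lid, about 0.15 kg, flat on the worktop on the left; changes places with the timer. 63 (x) by 105 (y) mm, 26 mm high (about 60 mm wide where gripped); origin at the centre of its underside. Laid with its long side along the tray's y it fits with room to spare
- timer: round kitchen timer, cream above and turquoise below, 65 mm across, 54 mm high, on the worktop on the left; origin at the centre of its underside. To be left alone
- jar_0: spice jar with a red cap, 45 mm across, 106 mm high, loose on the riser's top; origin at the centre of its underside. To be left alone
- jar_1: second such spice jar on the riser's top, to be left alone
- jar_2: third such spice jar on the riser's top, to be left alone
There are look-alikes about, which are no part of the job. Several things look just like the tin: the one meant starts farthest from the robot's base.

How it is judged:
On the way, in this order (a step that is already met when the one before it is completed fails the run):
1. the tin lies flat on the floor of the tray and has been let go (z of tin in the frame of tray between 0.001 and 0.007 m and x of tin in the frame of tray between -0.025 and 0.025 m and y of tin in the frame of tray between -0.055 and 0.055 m and angle between tin's own z axis and vertical below 0.08 rad and contact force between the fingers and tin below 0.1 N), for 0.2 s.
2. the tray is all the way in under the riser (x of tray in the frame of riser above 0.0545 m and angle between the x axis of tray and the x axis of riser, either way round below 0.07 rad), for 0.2 s.
At the end, for the whole second after the job is handed in: The tray stands flat on the worktop in the riser's bay, its rear edge within 8 mm of the stop and square to it within 0.07 rad, with the tin lying flat on the floor of the tray inside its lips; all released and at rest (all of step 2 and x of tray in the frame of riser below 0.07 m and y of tray in the frame of riser between -0.02 and 0.02 m and height (world z) of tray below 0.004 m and angle between tray's own z axis and vertical below 0.04 rad and z of tin in the frame of tray between 0.001 and 0.007 m and x of tin in the frame of tray between -0.025 and 0.025 m and y of tin in the frame of tray between -0.055 and 0.055 m and angle between tin's own z axis and vertical below 0.08 rad and linear speed of each of tray, tin below 0.02 m/s); the robot touches nothing.
It fails at once if the tray bumps the underside or edge of the riser's top (contact force between tray and riser_top above 1 N).
It fails at once if the tin bumps the riser's top (contact force between tin and riser_top above 1 N).
It fails at once if the tin is dropped into the tray (from more than about 15 mm) instead of set down (contact force between the fingers and tin below 0.1 N and linear speed of tin above 0.4 m/s and z of tin in the frame of tray above 0.008 m).
It fails at once if a spice jar is moved more than 30 mm or tipped over (distance of any of jar_0, jar_1, jar_2 from where it was at the start of the episode above 0.03 m or angle between any of jar_0, jar_1, jar_2's own z axis and vertical above 0.5 rad).
It fails at once if the timer is moved more than 30 mm (distance of timer from where it was at the start of the episode above 0.03 m).
It also fails if it takes over 51 s, if anything falls off the work surface, if the arm or the gripper's body presses on something with over 40 N, if the wrist force passes 120 N, or if a joint passes its speed limit or range.

### The arm

A 6-joint arm with a two-finger parallel gripper is mounted at the origin on a cart in front of the work surface, level with it; the furniture and walls round the work are solid. World frame = base frame: x ahead of the robot, y to its left, z up, the work surface at z = 0. Lengths are in m, angles in rad, forces in N, time in s.
With the tool pointing down it reaches from about 0.375 to 0.825 m from the base axis. Payload 5.5 kg.
Tool frame: the origin (TCP) lies between the finger pads; the fingertips stand arm.finger_overhang ahead of it and the grasp point (between the pads) lies 3 mm ahead of it (arm.finger_overhang is the distance from the TCP to the fingertips, in m); z points along the fingers, y is the line along which they close (so a half turn about z gives the same grasp; the last joint's range is limited). The gripper opens to 85 mm and grips with 20 to 120 N. Pads are 22 mm wide; open, the fingers measure 114 mm over their backs; the gripper's body (76 mm by 85 mm) begins 54 mm behind the grasp point. The pads swing forward as they close: fully open they stand 13 mm farther back than shut.
Start: joints at [1.228, 0.314, -0.047, 1.21, 0, 1.571], TCP at [0.202, 0.565, 0.229] pointing down, gripper open.
Joint ranges: [-2.67, 2.67], [-0.69, 1.73], [-1.03, 1.25], [-2.08, 2.16], [-1.42, 1.45], [-3.14, 3.14]. Speed limits (rad/s): [2.39, 2.39, 3.01, 3.14, 3.14, 3.14].

### API

Orientations are given as a rotation vector (axis times angle).
In Python, from station import sensors, imaging, workorder, arm gives the robot as it stands.
- The arm moves only by the shell command python3 -m crank 'ROWS' [OPENING] [FORCE]. ROWS is text: rows parted by semicolons, each of 6 numbers parted by spaces: the shift along the world's x, y, z in m, then the turn, a rotation vector about the world's x, y, z in degrees. In form: dx dy dz wx wy wz; .... A call has 1 to 20 rows; each row is the pose to reach, as a shift and turn from the pose commanded when the call began; what a row does not reach only later rows make up. A row lasts 1/10 s, in which the tool goes at most 50 mm and 8.59 degrees, less where a joint would pass 70% of its speed; a pose out of reach is approached as far as the arm can. A call with a gripper value outside its range is refused whole. OPENING is the opening, from -1 (shut) to 1 (fully open), set as the call begins (- or left out, the last holds). The fingers move at their own pace and stop on an object; FORCE is the grip in N (left out, the last holds). Time passes only in rows, so rows that repeat a pose let the fingers close. It gives the time, the measured TCP pose, the force, the opening and the grip force at its end, in the units of the state.
- sensors.state(): the state, without advancing time (a new reading comes with each control period).
- imaging.read_camera(name): name is "scene" or "top" or "wrist"; returns a dict with "color" (420x560x3 uint8, red, green, blue), "vertical_fov" (degrees; the focal length in pixels is half the picture's height over the tangent of half this angle, whatever the lens; pixels are square), "cx", "cy" (the principal point, pixels), "R" (3x3) and "t" (3): a world point X has camera coordinates R X + t. Camera axes: x right, y down, z forward; pixel columns grow to the right and rows downward; lengths in m; the calibration is good to about 2 mm. A picture is of the moment at which its call begins. There is no depth.
- workorder.finish_job(): hands the job in; it is judged then, once.
The state is a dict: "clock": time; "joint_positions": joint angles; "dq": joint speeds; "effort": joint torques, N m; "ee_pos": TCP position; "tool_rot": TCP orientation; "force": force on the tool from outside, world axes, zero at the start; "ft_torque": the same for the moment, N m; "width": opening from 0.0 (shut) to 1.0 (fully open); "gripper_force": force on a finger pad.
Only numpy, scipy, OpenCV 4.12 (cv2) and the standard library are available. Lean on these libraries where they do the work, as an engineer would, in place of code of your own. Each camera call takes 0.05 s, during which the arm holds its last target. There are 200 camera calls.

## Working session

There is one attempt and no reset: what is moved stays moved. The work goes in short steps, Python scripts to look and compute and a shell command to move; the robot and the scene stay as the last step left them, time stands still between calls to the robot, and variables do not carry over. Pictures are saved under pics/ and viewed, at most 10 in all, crops included, and the job is handed in when it is done.

```bash
mkdir -p pics
cat > h.py <<'E'
import cv2, numpy as np, json
from station import sensors, imaging, workorder, arm
def grab(n):
    c=imaging.read_camera(n); np.savez(f'{n}.npz',**{k:np.array(v) for k,v in c.items()}); return c
def load(n): return dict(np.load(f'{n}.npz'))
def ray(c,px,z):
    H=c['color'].shape[0]; f=H/2/np.tan(np.radians(float(c['vertical_fov']))/2)
    px=np.atleast_2d(np.array(px,float)); R,t=np.array(c['R']),np.array(c['t'])
    d=np.c_[(px[:,0]-c['cx'])/f,(px[:,1]-c['cy'])/f,np.ones(len(px))]@R
    o=-R.T@t; return o+d*((z-o[2])/d[:,2])[:,None]
def proj(c,X):
    H=c['color'].shape[0]; f=H/2/np.tan(np.radians(float(c['vertical_fov']))/2)
    p=np.atleast_2d(X)@np.array(c['R']).T+np.array(c['t']); return np.c_[p[:,0]/p[:,2]*f+c['cx'],p[:,1]/p[:,2]*f+c['cy']]
E
python3 - <<'E'
from h import *
a=grab('top');b=grab('scene')
for n,c in(('top',a),('scene',b)):
    cv2.imwrite(f'pics/{n}0.png',c['color'][:,:,::-1]); print(n,c['vertical_fov'],c['R'],c['t'])
print(arm.finger_overhang,sensors.state())
E
```

```text
top 52.147573092353525 [[-0.01026858 -0.99982228 -0.01581054]
 [-0.9840483   0.01291238 -0.17743229]
 [ 0.17760491  0.01373636 -0.984006  ]] [0.03408485 0.59316977 1.03435314]
scene 49.363349660274665 [[ 0.71124097 -0.70288559  0.00938745]
 [-0.45416279 -0.46967255 -0.75706266]
 [ 0.53653746  0.53419055 -0.65327484]] [-0.41298053  0.33238835  0.6580887 ]
0.022 {'clock': 0.1, 'joint_positions': array([ 1.22801600e+00,  3.14157051e-01, -4.79351381e-02,  1.21021004e+00,
       -5.48291201e-05,  1.57079954e+00]), 'dq': array([ 1.00781441e-03, -1.71422850e-03,  1.21989195e-03, -5.59970394e-05,
       -1.34243841e-04, -3.80726861e-04]), 'effort': array([-8.09539106e-04, -5.40766740e+01,  3.40540981e+01,  1.11825616e-02,
       -6.96072064e-06,  8.46046731e-06]), 'ee_pos': array([0.20151169, 0.56461266, 0.22833901]), 'tool_rot': array([-5.35776046e-01, -3.09536245e+00,  2.34534963e-03]), 'force': array([-0.60305474, -0.46334835, -0.96412866]), 'ft_torque': array([0.0536637 , 0.02325331, 0.03564384]), 'gripper_force': 0.0, 'width': 1.0002307082610626}
```

View pics/top0.png

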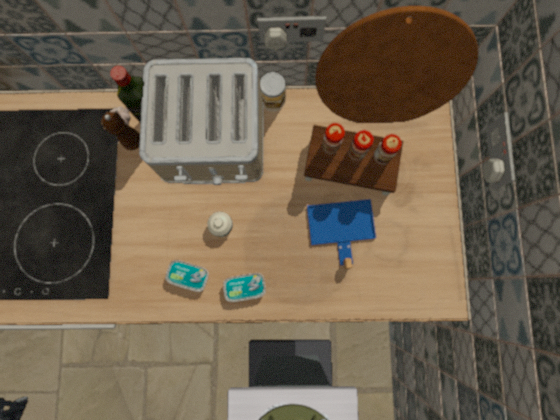

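View pics/scene0.png

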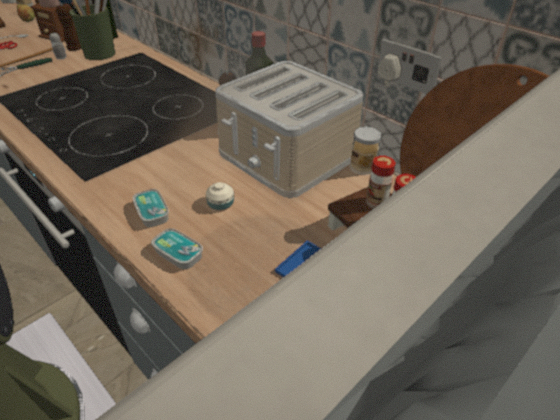

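Top view: two tin look-alikes at (187,276) and (245,288), timer (220,224), tray (341,223) with handle (346,256), riser (353,158) with jars on top. Scene view: the arm hides the riser, and the tins are at (150,206) and (177,246).

Run:
```python
from h import *
c=load('top'); print(c.keys())
im=c['color']; hsv=cv2.cvtColor(im,cv2.COLOR_RGB2HSV)
def rects(lo,hi,z,name,amin=60):
    m=cv2.inRange(hsv,lo,hi); m=cv2.morphologyEx(m,cv2.MORPH_OPEN,np.ones((3,3)))
    for k in cv2.findContours(m,0,1)[0]:
        if cv2.contourArea(k)<amin: continue
        r=cv2.minAreaRect(k); bp=cv2.boxPoints(r); w=ray(c,bp,z)[:,:2]; ce=w.mean(0)
        e1,e2=w[1]-w[0],w[2]-w[1]
        print(name,np.round(r[0]),cv2.contourArea(k),'ctr',ce.round(4),'dist',np.hypot(*ce).round(3),'e',np.linalg.norm(e1).round(4),np.degrees(np.arctan2(e1[1],e1[0])).round(1),np.linalg.norm(e2).round(4),np.degrees(np.arctan2(e2[1],e2[0])).round(1))
rects((75,90,60),(98,255,255),.026,'turq')
rects((102,150,40),(125,255,255),.010,'blue')
rects((0,120,30),(15,255,110),.064,'wood',300)
rects((0,200,150),(5,255,255),.17,'cap',30)
h=cv2.resize(im[100:320,150:420],None,fx=2.9,fy=2.7,interpolation=cv2.INTER_CUBIC)
cv2.imwrite('pics/crop1.png',h[:,:,::-1])
```

```text
dict_keys(['color', 'vertical_fov', 'cx', 'cy', 'R', 't'])
turq [244. 287.] 394.0 ctr [0.398  0.1177] dist 0.415 e 0.0926 -81.2 0.0507 -170.6
turq [187. 275.] 383.5 ctr [0.429  0.2634] dist 0.503 e 0.0513 -15.1 0.0914 -107.0
blue [342. 232.] 2424.0 ctr [ 0.5372 -0.135 ] dist 0.554 e 0.1661 -84.3 0.1529 -176.5
wood [353. 159.] 2830.0 ctr [ 0.7179 -0.1638] dist 0.736 e 0.1405 -11.3 0.2391 -102.0
wood [461.  73.] 478.5 ctr [ 0.9489 -0.4589] dist 1.054 e 0.1851 -39.3 0.054 -133.9
wood [396.  68.] 9983.0 ctr [ 0.9682 -0.2868] dist 1.01 e 0.3417 -9.5 0.3986 -100.8
```

View pics/crop1.png

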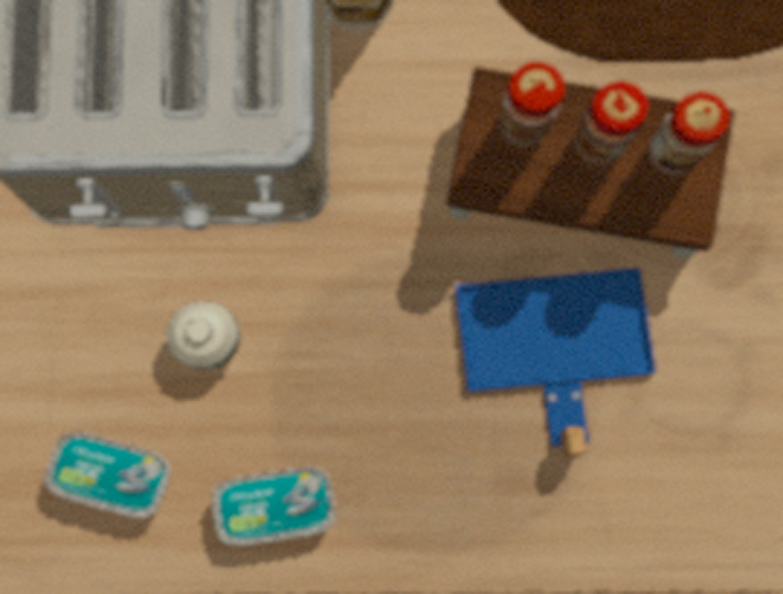

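Candidates for the tin: A at (187,276), 0.503 m from the base, and B at (245,288), 0.415 m. The timer at (220,224) is turquoise only underneath. The crop shows A and B are alike, so I choose A as the farthest. Next I hover over A and check it with the wrist camera.

```bash
python3 -m crank '0.2 -0.26 -0.06 0 0 -86; 0.2 -0.26 -0.06 0 0 -86; 0.2 -0.26 -0.06 0 0 -86; 0.2 -0.26 -0.06 0 0 -86; 0.2 -0.26 -0.06 0 0 -86; 0.2 -0.26 -0.06 0 0 -86; 0.2 -0.26 -0.06 0 0 -86; 0.227 -0.3 -0.06 0 0 -86; 0.227 -0.3 -0.06 0 0 -86; 0.227 -0.3 -0.06 0 0 -86; 0.227 -0.3 -0.06 0 0 -86; 0.227 -0.3 -0.06 0 0 -86; 0.227 -0.3 -0.06 0 0 -86' 1
python3 - <<'E'
from h import *
s=sensors.state(); print(s['joint_positions'].round(3),s['ee_pos'].round(4))
w=grab('wrist'); t=grab('top')
cv2.imwrite('pics/w1.png',w['color'][:,:,::-1]); cv2.imwrite('pics/t1.png',t['color'][:,:,::-1])
hsv=cv2.cvtColor(w['color'],cv2.COLOR_RGB2HSV)
m=cv2.inRange(hsv,(75,90,60),(98,255,255))
k=max(cv2.findContours(m,0,1)[0],key=cv2.contourArea); r=cv2.minAreaRect(cv2.convexHull(k))
q=ray(w,cv2.boxPoints(r),.026)[:,:2]; print(r,q.round(4),q.mean(0).round(4))
for e in(q[1]-q[0],q[2]-q[1]): print(np.linalg.norm(e),np.degrees(np.arctan2(e[1],e[0])))
E
```

```text
clock: 1.4
ee_pos: [0.4284, 0.2653, 0.169]
tool_rot: [-2.5, -1.902, 0.0]
force: [0.7, 0.3, -0.3]
width: 0.998
gripper_force: 0.0
[ 0.554  0.168 -0.374  1.028  0.     2.395] [0.4284 0.2653 0.169 ]
((282.5, 191.0), (112.0, 65.0), 90.0) [[0.4192 0.3151]
 [0.4674 0.3017]
 [0.4451 0.2117]
 [0.3925 0.2263]] [0.431  0.2637]
0.05000995734976308 -15.50242360842065
0.09279020201729722 -103.87858364601254
```

View pics/w1.png

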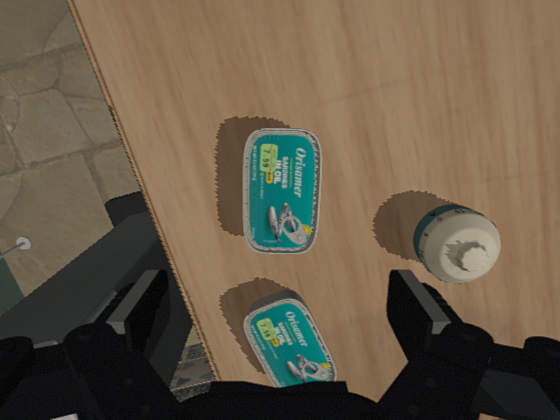

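The wrist view shows tin A at (282,191), lined up between the open fingers. Tin B is at (292,345) and the timer at (457,245), both clear of the fingers. I go down and grip.

```bash
python3 -m crank '0.0025 -0.0015 -0.04 0 0 0; 0.0025 -0.0015 -0.08 0 0 0; 0.0025 -0.0015 -0.115 0 0 0; 0.0025 -0.0015 -0.135 0 0 0; 0.0025 -0.0015 -0.142 0 0 0; 0.0025 -0.0015 -0.142 0 0 0' 1
python3 -m crank '0 0 0 0 0 0; 0 0 0 0 0 0; 0 0 0 0 0 0; 0 0 0 0 0 0; 0 0 0 0 0 0; 0 0 0 0 0 0' -1 40
python3 - <<'E'
from h import *
c=load('top'); hsv=cv2.cvtColor(c['color'],cv2.COLOR_RGB2HSV)
for n,lo,hi,z,roi in (('tray',(102,150,40),(125,255,255),.010,(190,250)),('board',(0,100,20),(15,255,115),.064,(120,195))):
    m=cv2.inRange(hsv,lo,hi); m[:roi[0]]=0; m[roi[1]:]=0; m[:,:295]=0; m[:,420:]=0
    m=cv2.morphologyEx(m,cv2.MORPH_OPEN,np.ones((9,9) if n=='tray' else (3,3)))
    k=cv2.convexHull(max(cv2.findContours(m,0,1)[0],key=cv2.contourArea))
    W=ray(c,k[:,0].astype(float),z)[:,:2]
    r=cv2.minAreaRect((W*1000).astype(np.float32)); print(n,r, 'box',cv2.boxPoints(r).round(1).tolist())
# handle: wood-coloured top
sub=c['color'][236:272,330:362]; hs=hsv[236:272,330:362]
m=cv2.inRange(hs,(8,90,140),(25,255,255)); k=max(cv2.findContours(m,0,1)[0],key=cv2.contourArea)
cv2.imwrite('pics/hand.png',cv2.resize(np.hstack([sub[:,:,::-1],cv2.merge([m]*3)]),None,fx=10,fy=10,interpolation=0))
E
```

```text
clock: 2.1
ee_pos: [0.4305, 0.2634, 0.0265]
tool_rot: [-2.502, -1.9, 0.003]
force: [-0.0, 0.7, 0.0]
width: 1.0
gripper_force: 0.0
clock: 2.7
ee_pos: [0.4313, 0.2636, 0.0273]
tool_rot: [2.503, 1.898, 0.0]
force: [0.8, -0.7, -0.5]
width: 0.002
gripper_force: 0.0
tray ((557.745849609375, -133.43939208984375), (109.75501251220703, 164.5843505859375), 4.978924751281738) box [[495.8999938964844, -56.20000076293945], [510.20001220703125, -220.1999969482422], [619.5999755859375, -210.6999969482422], [605.2999877929688, -46.70000076293945]]
board ((717.3958740234375, -162.2792205810547), (236.51699829101562, 141.53421020507812), 78.74654388427734) box [[624.9000244140625, -264.5], [763.7000122070312, -292.1000061035156], [809.9000244140625, -60.099998474121094], [671.0999755859375, -32.5]]
```

View pics/hand.png

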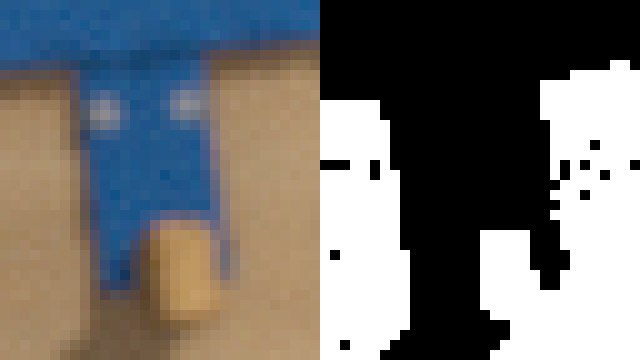

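The fingers closed on nothing. The crop shows the handle block at about (348,263). I'll check where the tin went.

Run:
```python
from h import *
w=grab('wrist'); s=grab('scene')
a=cv2.resize(s['color'][150:300,90:260],None,fx=2.35,fy=2.35,interpolation=cv2.INTER_CUBIC)
b=cv2.resize(w['color'],(398,352))
cv2.imwrite('pics/miss.png',np.hstack([a[:352],b])[:,:,::-1])
```

```text
(no output)
```

View pics/miss.png

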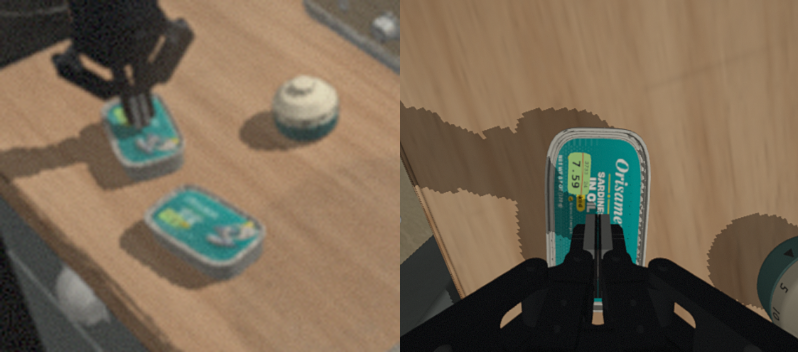

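Run:
```python
from h import *
w=load('wrist'); s=sensors.state(); p=s['ee_pos']
for h in (.0,.005,.015,.026,.03,.04,.05): print(h,proj(w,[p[0],p[1],h]).round(0))
print('cam',(-w['R'].T@w['t']).round(3),p, s['force'],s['gripper_force'])
hsv=cv2.cvtColor(w['color'],cv2.COLOR_RGB2HSV)
m=cv2.inRange(hsv,(75,90,60),(98,255,255)); k=max(cv2.findContours(m,0,1)[0],key=cv2.contourArea)
x,y,ww,hh=cv2.boundingRect(k); print('lid px',x,y,ww,hh)
for z in(.0,.026): print(z,ray(w,[[x,y+60],[x+ww,y+60],[x+ww/2,y]],z).round(4))
c=load('scene')
for h in (.0,.005,.026,.04):print('scene',h,proj(c,[p[0],p[1],h]).round(0))
```

```text
0.0 [[279. 248.]]
0.005 [[279. 252.]]
0.015 [[279. 261.]]
0.026 [[279. 272.]]
0.03 [[279. 276.]]
0.04 [[280. 287.]]
0.05 [[280. 300.]]
cam [0.45  0.333 0.173] [0.43120276 0.26359597 0.02715567] [-0.33502385 -0.22900985  0.31318521] 0.0
lid px 217 165 122 152
0.0 [[0.405  0.2839 0.    ]
 [0.463  0.2676 0.    ]
 [0.4421 0.3045 0.    ]]
0.026 [[0.4118 0.2913 0.026 ]
 [0.4611 0.2775 0.026 ]
 [0.4433 0.3089 0.026 ]]
scene 0.0 [[152. 212.]]
scene 0.005 [[151. 210.]]
scene 0.026 [[150. 203.]]
scene 0.04 [[149. 198.]]
```

Run:
```python
from h import *
w=load('wrist'); s=load('scene')
a=cv2.resize(w['color'][230:360,200:360],None,fx=2.5,fy=2.5,interpolation=cv2.INTER_CUBIC)
b=cv2.resize(s['color'][150:231,110:210],None,fx=4,fy=4,interpolation=cv2.INTER_CUBIC)
cv2.imwrite('pics/tip.png',np.hstack([a[:324],b[:324]])[:,:,::-1])
p=sensors.state()['ee_pos']; u=np.array([np.cos(np.radians(74.5)),np.sin(np.radians(74.5)),0])
for h in (.005,.015,.026,.04): print(h,proj(w,[*p[:2],h]+u*.011).round(0),proj(s,np.array([*p[:2],h])).round(0),proj(s,[*p[:2],h]-u*.011).round(0))
```

```text
0.005 [[279. 231.]] [[151. 210.]] [[153. 213.]]
0.015 [[279. 239.]] [[151. 207.]] [[152. 209.]]
0.026 [[279. 248.]] [[150. 203.]] [[151. 206.]]
0.04 [[279. 262.]] [[149. 198.]] [[150. 201.]]
```

View pics/tip.png

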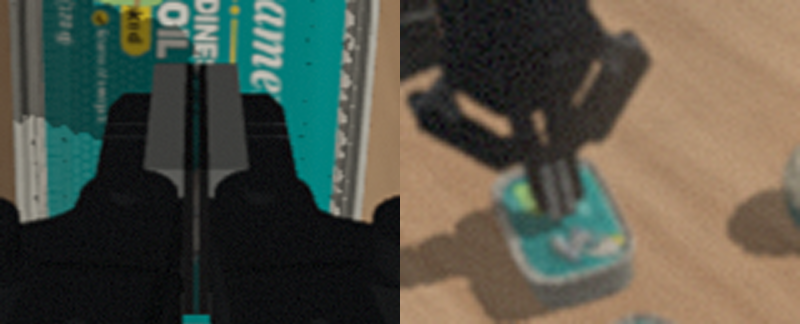

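```bash
python3 -m crank '0 0 0.02 0 0 0; 0 0 0.04 0 0 0; 0 0 0.04 0 0 0'
python3 - <<'E'
from h import *
w0=load('wrist')['color']; w=grab('wrist'); s=grab('scene'); p=sensors.state()['ee_pos']; print(p)
hsv=cv2.cvtColor(w['color'],cv2.COLOR_RGB2HSV)
def prof(im): return im[225:300,266].astype(int).sum(1)
for im in (w0,w['color']):
    g=im[225:300,262:272].astype(int); d=g.max(2)-g.min(2); r=np.median(d,1); print((225+np.argmax(r<25)))
m=cv2.inRange(hsv,(75,90,60),(98,255,255)); k=max(cv2.findContours(m,0,1)[0],key=cv2.contourArea)
q=ray(w,k[:,0].astype(float),.026)[:,:2]; print(cv2.minAreaRect((q*1000).astype(np.float32)))
a=cv2.resize(s['color'][130:230,100:200],None,fx=5.5,fy=5.5,interpolation=cv2.INTER_CUBIC); cv2.imwrite('pics/up.png',a[:,:,::-1])
for h in(.03,.045,.07): print(h,proj(s,[*p[:2],h]).round(0))
E
```

```text
clock: 3.1
ee_pos: [0.4329, 0.2646, 0.0694]
tool_rot: [2.503, 1.898, 0.006]
force: [0.4, -0.3, -0.8]
width: -0.003
gripper_force: 0.0
[0.43146096 0.26375861 0.06720214]
225
256
((431.19378662109375, 267.86260986328125), (85.5047607421875, 51.5739860534668), 73.515869140625)
0.03 [[149. 201.]]
0.045 [[148. 196.]]
0.07 [[146. 187.]]
```

View pics/up.png

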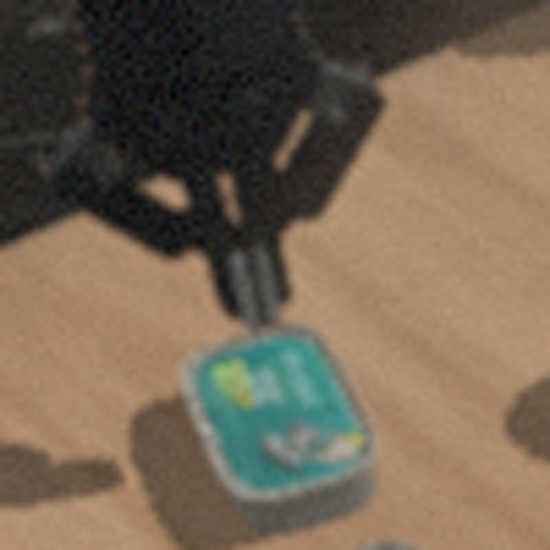

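The shut fingertips sit level with the reported TCP, about 22 mm higher than `finger_overhang` implies. They closed just above the lid, and the tin has not moved. I'll go lower using this measured tip height.

```bash
python3 -m crank '0 0 0 0 0 0; 0 0 0 0 0 0; 0 0 0 0 0 0; 0 0 0 0 0 0; 0 0 -0.03 0 0 0; 0 0 -0.05 0 0 0; 0 0 -0.058 0 0 0; 0 0 -0.062 0 0 0; 0 0 -0.062 0 0 0' 1
python3 -m crank '0 0 0 0 0 0; 0 0 0 0 0 0; 0 0 0 0 0 0; 0 0 0 0 0 0; 0 0 0 0 0 0; 0 0 0 0 0 0; 0 0 0 0 0 0' -1 40
```

```text
clock: 4.1
ee_pos: [0.4312, 0.2636, 0.0051]
tool_rot: [-2.503, -1.898, 0.001]
force: [-0.3, 0.0, -0.4]
width: 1.001
gripper_force: 0.0
clock: 4.8
ee_pos: [0.4319, 0.2641, 0.0064]
tool_rot: [-2.503, -1.898, -0.003]
force: [-0.8, -0.5, 6.3]
width: 0.687
gripper_force: 41.8
```

```bash
python3 -m crank '0 0 0.02 0 0 0; 0 0 0.05 0 0 0; 0 0 0.085 0 0 0; 0.005 -0.015 0.1 0 0 0; 0.013 -0.04 0.1 0 0 2; 0.025 -0.08 0.1 0 0 4; 0.038 -0.12 0.1 0 0 6; 0.051 -0.16 0.1 0 0 8; 0.064 -0.2 0.1 0 0 10; 0.076 -0.24 0.1 0 0 12; 0.089 -0.28 0.1 0 0 14; 0.102 -0.32 0.1 0 0 16; 0.115 -0.36 0.1 0 0 18; 0.124 -0.385 0.1 0 0 20; 0.1265 -0.397 0.1 0 0 20.5; 0.1265 -0.397 0.1 0 0 20.5; 0.1265 -0.397 0.1 0 0 20.5'
python3 - <<'E'
from h import *
c=load('top'); o=-c['R'].T@c['t']; print('topcam',o.round(3))
h=ray(c,[[348.3,262.5],[344.5,268]],.044); print('handle',h.round(4))
a=np.array([.5577,-.1334])-h[0][:2]; print(np.linalg.norm(a),np.degrees(np.arctan2(a[1],a[0])))
w=grab('wrist'); cv2.imwrite('pics/w2.png',w['color'][:,:,::-1]); grab('scene'); t=grab('top')
hsv=cv2.cvtColor(w['color'],cv2.COLOR_RGB2HSV); m=cv2.inRange(hsv,(102,130,30),(125,255,255)); 
k=max(cv2.findContours(m,0,1)[0],key=cv2.contourArea); q=cv2.approxPolyDP(k,6,True)[:,0]
print(np.c_[q,ray(w,q,.01)[:,:2].round(4)]); print(sensors.state()['ee_pos'])
E
```

```text
clock: 6.5
ee_pos: [0.557, -0.1325, 0.105]
tool_rot: [-2.125, -2.312, -0.0]
force: [0.1, -0.5, -2.0]
width: 0.687
gripper_force: 44.3
topcam [0.4   0.012 1.124]
handle [[ 0.4545 -0.144   0.044 ]
 [ 0.4411 -0.1341  0.044 ]]
0.10370693109944 5.89123070781359
[[ 2.080e+02  8.400e+01  5.066e-01 -5.520e-02]
 [ 2.120e+02  1.700e+02  5.108e-01 -1.088e-01]
 [ 2.400e+02  1.600e+02  5.289e-01 -1.006e-01]
 [ 3.330e+02  1.640e+02  5.898e-01 -9.810e-02]
 [ 3.580e+02  1.830e+02  6.080e-01 -1.094e-01]
 [ 3.660e+02  2.130e+02  6.164e-01 -1.297e-01]
 [ 3.730e+02  8.400e+01  6.082e-01 -4.670e-02]]
[ 0.55723704 -0.13200354  0.10513201]
```

View pics/w2.png

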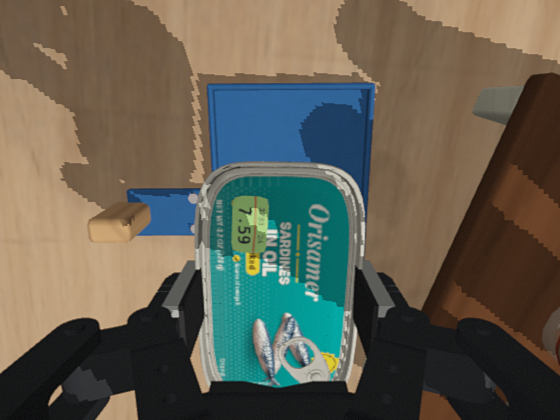

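The wrist view shows the tin held square over the pan, left pan edge at row 84 and the handle block at (120,222). I lower it into the tray.

```bash
python3 -m crank '0.003 -0.002 -0.03 0 0 0; 0.003 -0.002 -0.06 0 0 0; 0.003 -0.002 -0.08 0 0 0; 0.003 -0.002 -0.088 0 0 0; 0.003 -0.002 -0.092 0 0 0; 0.003 -0.002 -0.094 0 0 0; 0.003 -0.002 -0.0955 0 0 0; 0.003 -0.002 -0.0955 0 0 0'
```

```text
clock: 7.45
ee_pos: [0.5616, -0.1355, 0.0106]
tool_rot: [2.124, 2.313, 0.001]
force: [0.6, 0.1, -1.8]
width: 0.687
gripper_force: 44.3
```

```bash
python3 -m crank '0 0 -0.001 0 0 0; 0 0 -0.0015 0 0 0; 0 0 -0.0015 0 0 0'; python3 -m crank '0 0 -0.0005 0 0 0; 0 0 -0.001 0 0 0; 0 0 -0.001 0 0 0'
```

```text
clock: 7.75
ee_pos: [0.5616, -0.1356, 0.0104]
tool_rot: [2.124, 2.312, 0.002]
force: [-4.0, 2.2, 13.6]
width: 0.686
gripper_force: 45.6
clock: 8.05
ee_pos: [0.5616, -0.1355, 0.0104]
tool_rot: [2.124, 2.312, 0.002]
force: [-6.9, 1.8, 22.0]
width: 0.688
gripper_force: 46.3
```

```bash
python3 -m crank '0 0 0.0015 0 0 0; 0 0 0.0015 0 0 0'; python3 -m crank '0 0 0 0 0 0; 0 0 0 0 0 0; 0 0 0 0 0 0; 0 0 0 0 0 0; 0 0 0.02 0 0 0; 0 0 0.05 0 0 0; 0 0 0.09 0 0 0; -0.04 0 0.12 0 0 0; -0.09 0 0.12 0 0 0; -0.14 0.03 0.12 0 0 0;  -0.16 0.05 0.12 0 0 0; -0.16 0.05 0.12 0 0 0' 1
python3 - <<'E'
from h import *
s=sensors.state(); print(s['joint_positions'].round(3),s['ee_pos'].round(4),s['force'])
w=grab('wrist'); t=grab('top')
cv2.imwrite('pics/w3.png',np.hstack([cv2.resize(w['color'],(400,300)),cv2.resize(t['color'][130:280,270:470],(400,300))])[:,:,::-1])
E
```

```text
clock: 8.25
ee_pos: [0.5616, -0.1356, 0.0105]
tool_rot: [2.124, 2.312, 0.002]
force: [-2.9, 1.2, 11.4]
width: 0.688
gripper_force: 45.4
clock: 9.45
ee_pos: [0.396, -0.0834, 0.128]
tool_rot: [-2.122, -2.312, 0.002]
force: [-0.0, -0.2, -0.1]
width: 1.001
gripper_force: 0.0
[-2.080e-01  2.300e-02 -6.390e-01  9.130e-01  1.000e-03  1.277e+00] [ 0.396  -0.0834  0.128 ] [-0.01250715 -0.23963739 -0.0851476 ]
```

View pics/w3.png

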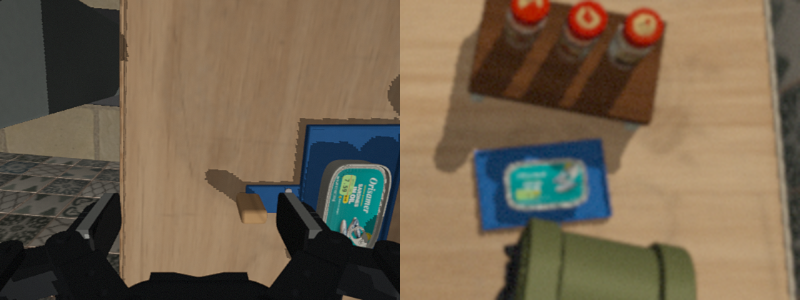

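The tin lies in the tray and the tray hasn't moved. That was the tenth picture, so the rest is numeric. I turn the gripper over the handle and measure the tray and tongue.

```bash
python3 -m crank '0.055 -0.06 -0.028 0 0 90; 0.055 -0.06 -0.028 0 0 90; 0.055 -0.06 -0.028 0 0 90; 0.055 -0.06 -0.028 0 0 90; 0.055 -0.06 -0.028 0 0 90; 0.055 -0.06 -0.028 0 0 90; 0.055 -0.06 -0.028 0 0 90; 0.055 -0.06 -0.028 0 0 90; 0.055 -0.06 -0.028 0 0 90; 0.055 -0.06 -0.028 0 0 90; 0.055 -0.06 -0.028 0 0 90; 0.055 -0.06 -0.028 0 0 90; 0.055 -0.06 -0.028 0 0 90' 0.2
cat > m.py <<'E'
from h import *
s=sensors.state(); print('q',s['joint_positions'].round(3),s['ee_pos'].round(4))
w=load('wrist'); 
hsv=cv2.cvtColor(w['color'],cv2.COLOR_RGB2HSV); m=cv2.inRange(hsv,(102,110,30),(125,255,255)); m=cv2.morphologyEx(m,cv2.MORPH_OPEN,np.ones((3,3)))
k=max(cv2.findContours(m,0,1)[0],key=cv2.contourArea); q=cv2.approxPolyDP(k,4,True)[:,0]
print('old wrist z=.01\n',np.c_[q,ray(w,q,.006)[:,:2].round(4),ray(w,q,.01)[:,:2].round(4)])
w=grab('wrist'); hsv=cv2.cvtColor(w['color'],cv2.COLOR_RGB2HSV)
# handle block top: lighter/saturated wood vs table; contour near expected
e=proj(w,[[.4515,-.144,.044]])[0]; print('handle px exp',e.round(0))
m=cv2.inRange(hsv,(102,110,30),(125,255,255)); m=cv2.morphologyEx(m,cv2.MORPH_OPEN,np.ones((3,3)))
for k in cv2.findContours(m,0,1)[0]:
    if cv2.contourArea(k)>80:
        q=cv2.approxPolyDP(k,4,True)[:,0]; print('new wrist',cv2.contourArea(k),'\n',np.c_[q,ray(w,q,.006)[:,:2].round(4)])
x,y=e.astype(int)
if 0<x<560 and 0<y<420: print(hsv[max(0,y-24):y+25:6,max(0,x-50):x+51:7].tolist() if 0 else w['color'][y,max(0,x-70):x+71:5].tolist())
E
python3 m.py
```

```text
clock: 10.85
ee_pos: [0.4566, -0.146, 0.1004]
tool_rot: [-0.13, 3.139, -0.0]
force: [-0.3, 0.4, -0.8]
width: 0.602
gripper_force: 0.0
q [-0.309  0.184 -0.526  0.86  -0.    -0.392] [ 0.4566 -0.146   0.1004]
old wrist z=.01
 [[ 5.590e+02  1.740e+02  5.988e-01 -4.620e-02  5.957e-01 -4.570e-02]
 [ 4.300e+02  1.750e+02  5.048e-01 -5.510e-02  5.031e-01 -5.440e-02]
 [ 4.200e+02  2.580e+02  5.103e-01 -1.211e-01  5.085e-01 -1.194e-01]
 [ 3.460e+02  2.590e+02  4.525e-01 -1.269e-01  4.516e-01 -1.252e-01]
 [ 3.440e+02  2.690e+02  4.521e-01 -1.356e-01  4.512e-01 -1.337e-01]
 [ 3.610e+02  2.710e+02  4.658e-01 -1.362e-01  4.647e-01 -1.343e-01]
 [ 3.740e+02  2.960e+02  4.796e-01 -1.573e-01  4.782e-01 -1.551e-01]
 [ 3.870e+02  2.970e+02  4.902e-01 -1.573e-01  4.887e-01 -1.551e-01]
 [ 3.890e+02  2.730e+02  4.882e-01 -1.360e-01  4.867e-01 -1.341e-01]
 [ 4.040e+02  2.620e+02  4.984e-01 -1.255e-01  4.967e-01 -1.238e-01]
 [ 4.210e+02  2.820e+02  5.151e-01 -1.416e-01  5.132e-01 -1.396e-01]
 [ 4.420e+02  2.930e+02  5.339e-01 -1.498e-01  5.317e-01 -1.478e-01]
 [ 4.500e+02  2.450e+02  5.313e-01 -1.082e-01  5.
[... 1405 characters left out ...]
289e-01]
 [ 2.940e+02  2.050e+02  4.521e-01 -1.351e-01]
 [ 2.930e+02  2.430e+02  4.796e-01 -1.332e-01]
 [ 2.710e+02  2.470e+02  4.839e-01 -1.482e-01]
 [ 2.650e+02  2.400e+02  4.790e-01 -1.528e-01]
 [ 2.650e+02  2.050e+02  4.537e-01 -1.546e-01]]
[[149, 122, 94], [149, 122, 92], [150, 122, 93], [152, 124, 95], [151, 123, 95], [148, 121, 92], [146, 119, 90], [142, 116, 86], [140, 113, 87], [34, 66, 107], [31, 71, 113], [99, 83, 94], [166, 130, 88], [166, 130, 89], [166, 130, 88], [163, 129, 88], [123, 93, 60], [33, 73, 115], [31, 71, 114], [90, 72, 52], [140, 114, 86], [140, 114, 88], [138, 112, 86], [137, 113, 86], [137, 112, 85], [138, 113, 87], [139, 113, 87], [140, 113, 85], [137, 110, 83]]
```

```bash
python3 -m crank '-0.005 0.0015 -0.03 0 0 0; -0.005 0.0015 -0.055 0 0 0; -0.005 0.0015 -0.072 0 0 0; -0.005 0.0015 -0.08 0 0 0; -0.005 0.0015 -0.082 0 0 0; -0.005 0.0015 -0.082 0 0 0'
python3 -m crank '0 0 0 0 0 0; 0 0 0 0 0 0; 0 0 0 0 0 0; 0 0 0 0 0 0; 0 0 0 0 0 0; 0 0 0 0 0 0' -1 40
```

```text
clock: 11.5
ee_pos: [0.4511, -0.1441, 0.0189]
tool_rot: [-0.133, 3.138, -0.0]
force: [-0.7, -0.6, 0.7]
width: 0.598
gripper_force: 0.0
clock: 12.1
ee_pos: [0.4514, -0.1444, 0.0195]
tool_rot: [-0.133, 3.137, -0.002]
force: [-1.0, -0.1, 6.8]
width: 0.181
gripper_force: 40.0
```

```bash
python3 -m crank '0.001 0.002 0 0 0 -1; 0.003 0.006 0 0 0 -3; 0.006 0.011 0 0 0 -5.5; 0.009 0.016 0 0 0 -8; 0.012 0.021 0 0 0 -10.5; 0.015 0.026 0 0 0 -13; 0.017 0.029 0 0 0 -15; 0.018 0.031 0 0 0 -16; 0.018 0.031 0 0 0 -16'
cat > t.py <<'E'
from h import *
c=grab('top'); hsv=cv2.cvtColor(c['color'],cv2.COLOR_RGB2HSV); s=sensors.state()
O=np.array([.6512,-.1491]); a=np.radians(-11.25); X=np.array([np.cos(a),np.sin(a)]); Y=np.array([-X[1],X[0]])
tr=lambda W:np.c_[(W-O)@X,(W-O)@Y]
a6=np.array(s['tool_rot']); yd=2*np.degrees(np.arctan2(a6[1],a6[0]))-180
print('tool in riser',tr(s['ee_pos'][None,:2]).round(4),'yaw rel',((yd+11.25+90)%180-90).round(2))
for n,lo,hi,z in(('turq',(75,90,60),(98,255,255),.030),('blue',(102,150,40),(125,255,255),.01),('cap',(0,180,110),(8,255,255),.17)):
    m=cv2.inRange(hsv,lo,hi); m=cv2.morphologyEx(m,cv2.MORPH_OPEN,np.ones((3,3)))
    for k in cv2.findContours(m,0,1)[0]:
        if cv2.contourArea(k)<40 : continue
        W=tr(ray(c,k[:,0].astype(float),z)[:,:2])
        if abs(W[:,1].mean())>.15 : continue
        r=cv2.minAreaRect((W*1000).astype(np.float32)); print(n,np.round(r[0],1),np.round(r[1],1),round(r[2],1),'x',W[:,0].min().round(3),W[:,0].max().round(3),'y',W[:,1].min().round(3),W[:,1].max().round(3))
E
python3 t.py
```

```text
clock: 13.0
ee_pos: [0.4656, -0.1143, 0.0195]
tool_rot: [-0.306, -3.122, 0.007]
force: [-14.6, -5.1, 20.8]
width: 0.176
gripper_force: 42.0
tool in riser [[-0.1889 -0.0021]] yaw rel 0.05
turq [-69.8  25.4] [26.2 39.1] 10.5 x -0.086 -0.055 y 0.007 0.044
blue [-77.6  41.8] [ 80.2 100.4] 89.1 x -0.128 -0.027 y 0.001 0.082
cap [ 80. -72.] [43.3 29.6] 89.1 x 0.065 0.095 y -0.094 -0.051
cap [83.9 -6.8] [38.8 44.2] 10.3 x 0.063 0.104 y -0.029 0.016
cap [81.8 62.2] [44.2 27. ] 89.1 x 0.068 0.096 y 0.04 0.084
```

Aligned: tool yaw relative to the riser is 0.05° and the pan's left edge is at y ≈ 82 mm. I slide it in, stopping short of the stop rail.

```bash
python3 -m crank '0.003 0.001 0.001 0 0 0; 0.0085 0.0008 0.001 0 0 0; 0.018 -0.001 0.001 0 0 0; 0.028 -0.003 0.001 0 0 0; 0.038 -0.005 0.001 0 0 0; 0.048 -0.007 0.001 0 0 0; 0.058 -0.009 0.001 0 0 0; 0.068 -0.011 0.001 0 0 0; 0.078 -0.013 0.001 0 0 0; 0.088 -0.015 0.001 0 0 0; 0.098 -0.017 0.001 0 0 0; 0.108 -0.019 0.001 0 0 0; 0.116 -0.0205 0.001 0 0 0; 0.122 -0.0217 0.001 0 0 0; 0.126 -0.0225 0.001 0 0 0; 0.128 -0.0229 0.001 0 0 0; 0.128 -0.0229 0.001 0 0 0'; python3 t.py
```

```text
clock: 14.75
ee_pos: [0.5936, -0.1352, 0.0195]
tool_rot: [-0.305, -3.121, -0.001]
force: [-9.2, 1.0, 9.2]
width: 0.18
gripper_force: 40.5
tool in riser [[-0.0592  0.0024]] yaw rel 0.1
blue [ 6.8 55.1] [57.7  9.1] 88.8 x 0.002 0.012 y 0.026 0.084
cap [81.8 61.8] [45. 27.] 89.1 x 0.068 0.096 y 0.039 0.084
```

```bash
python3 -m crank '0.002 -0.0004 0 0 0 0; 0.005 -0.001 0 0 0 0; 0.007 -0.0014 0 0 0 0; 0.008 -0.0016 0 0 0 0; 0.008 -0.0016 0 0 0 0'; python3 -m crank '0.001 -0.0002 0 0 0 0; 0.002 -0.0004 0 0 0 0; 0.002 -0.0004 0 0 0 0';  python3 -m crank '0.001 -0.0002 0 0 0 0; 0.002 -0.0004 0 0 0 0; 0.002 -0.0004 0 0 0 0'
```

```text
clock: 15.3
ee_pos: [0.6013, -0.1367, 0.0195]
tool_rot: [-0.305, -3.121, -0.001]
force: [-10.2, 2.0, 9.4]
width: 0.18
gripper_force: 40.6
clock: 15.6
ee_pos: [0.6032, -0.1371, 0.0195]
tool_rot: [-0.305, -3.121, -0.001]
force: [-9.6, 2.4, 8.8]
width: 0.18
gripper_force: 40.5
clock: 15.9
ee_pos: [0.6053, -0.1375, 0.0195]
tool_rot: [-0.305, -3.121, -0.001]
force: [-9.3, 1.2, 9.3]
width: 0.174
gripper_force: 40.5
```

```bash
for i in 1 2 3; do :; done; python3 -m crank '0.001 -0.0002 0 0 0 0; 0.0015 -0.0003 0 0 0 0; 0.0015 -0.0003 0 0 0 0'; python3 -m crank '0.001 -0.0002 0 0 0 0; 0.0015 -0.0003 0 0 0 0; 0.0015 -0.0003 0 0 0 0'
```

```text
clock: 16.2
ee_pos: [0.6061, -0.1377, 0.0195]
tool_rot: [-0.304, -3.12, -0.001]
force: [-11.5, 2.3, 10.7]
width: 0.182
gripper_force: 40.9
clock: 16.5
ee_pos: [0.6061, -0.1377, 0.0195]
tool_rot: [-0.304, -3.117, -0.001]
force: [-16.3, 3.0, 15.4]
width: 0.174
gripper_force: 41.5
```

The tray is stopped against the rail: the reading holds at 0.6061 while the force rises. I relax the push, release and retreat.

```bash
python3 -m crank '-0.0015 0.0003 0 0 0 0; -0.0015 0.0003 0 0 0 0'; python3 -m crank '0 0 0 0 0 0; 0 0 0 0 0 0; 0 0 0 0 0 0; 0 0 0.01 0 0 0; 0 0 0.03 0 0 0; -0.01 0 0.06 0 0 0; -0.04 0.01 0.09 0 0 0; -0.08 0.03 0.12 0 0 0; -0.12 0.06 0.14 0 0 0; -0.15 0.1 0.14 0 0 0; -0.15 0.14 0.14 0 0 0; -0.15 0.18 0.14 0 0 0; -0.15 0.22 0.14 0 0 0; -0.15 0.22 0.14 0 0 0' 0.1
python3 t.py
python3 - <<'E'
from h import *
c=load('top'); hsv=cv2.cvtColor(c['color'],cv2.COLOR_RGB2HSV)
m=cv2.inRange(hsv,(102,130,30),(125,255,255))
for k in cv2.findContours(m,0,1)[0]:
    if cv2.contourArea(k)>25:
        q=cv2.approxPolyDP(k,2,True)[:,0]; W=ray(c,q,.006)[:,:2]; a=np.radians(-11.25);X=np.array([np.cos(a),np.sin(a)]);Y=np.array([-X[1],X[0]]);D=W-[.6512,-.1491]
        print(np.c_[q,(D@X*1000).round(1),(D@Y*1000).round(1)])
E
```

```text
clock: 16.7
ee_pos: [0.6062, -0.1377, 0.0195]
tool_rot: [-0.305, -3.12, -0.001]
force: [-11.0, 2.7, 10.8]
width: 0.18
gripper_force: 40.8
clock: 18.1
ee_pos: [0.4606, 0.0854, 0.1608]
tool_rot: [0.296, 3.126, 0.003]
force: [0.8, 0.5, 0.2]
width: 0.55
gripper_force: 0.0
tool in riser [[-0.2324  0.1908]] yaw rel 0.35
blue [-6.5  5.6] [30.5 26.4] 9.0 x -0.024 0.011 y -0.01 0.017
cap [ 78.  -60.2] [36.9 15.6] 42.5 x 0.065 0.095 y -0.075 -0.051
cap [83.8 -6.7] [38.8 44. ] 10.4 x 0.063 0.104 y -0.029 0.016
cap [81.7 61.3] [44.1 27. ] 89.1 x 0.068 0.096 y 0.039 0.083
[[349.  185.   12.1  -8.1]
 [340.  183.   13.2  16.3]
 [343.  188.    1.1   6.3]
 [339.  190.   -6.2  15.9]
 [337.  203.  -41.9  15.4]
 [342.  195.  -18.1   5.9]
 [348.  197.  -20.6 -10.6]
 [346.  188.    2.6  -1.5]]
```

Run:
```python
from h import *
a=cv2.imread('pics/t1.png')[:,:,::-1].astype(int); b=grab('top')['color'].astype(int)
d=np.abs(a-b).sum(2)
for n,(x,y) in {'jar0':(335,133),'jar1':(363,140),'jar2':(391,145),'timer':(220,224),'tinB':(245,288)}.items():
    print(n,d[y-14:y+15,x-14:x+15].mean().round(1))
hs=lambda i:cv2.inRange(cv2.cvtColor(i.astype(np.uint8),cv2.COLOR_RGB2HSV),(0,150,90),(8,255,255))[115:175,315:410]
for i in(a,b):
    print([np.r_[s[4],c.round(1)] for s,c in zip(*cv2.connectedComponentsWithStats(hs(i))[2:]) if 40<s[4]<1500])
```

```text
jar0 9.7
jar1 10.1
jar2 9.4
timer 180.1
tinB 155.6
[array([229. ,  19.3,  18.4]), array([217. ,  48.1,  25. ]), array([183. ,  76.2,  29.1])]
[array([224. ,  19.4,  18.5]), array([238. ,  47.9,  25. ]), array([189. ,  75.9,  29.2])]
```

```bash
python3 -c "
from h import *
print(sensors.state()['dq'].round(3)); print(workorder.finish_job())"
```

```text
[-0.038  0.002 -0.01  -0.001 -0.003 -0.001]
the job is handed in; nothing more can be done
None
```

The tin is in the tray and the tray is in against the back stop, square to within about 0.1° by the tool angle at release. I handed the job in at about 18 s of the 51 s. The jars measured unmoved, but the arm hid the timer in the last picture, so I couldn't confirm it directly; the hand-in gave no verdict.

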